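Station the frame carrier, flip the kickstand, hold the frame upright

ROBOT

A 7-joint arm with a two-finger parallel gripper is mounted at the origin on the work surface; the furniture and walls round the work are solid. World frame = base frame: x ahead of the robot, y to its left, z up, the work surface at z = 0. Lengths are in mm, angles in rad, forces in N, time in s.
With the tool pointing down it reaches from about 425 to 875 mm from the base axis. Payload 8.4 kg.
Tool frame: the origin (TCP) lies midway between the tips of the shut fingers; the grasp point (between the pads) lies 19 mm behind it; x points along the fingers, y is the direction in which the jaws open and shut, and the axes are right-handed (so a half turn about x gives the same grasp; the last joint's range is limited). The gripper opens to 87 mm and grips with 3 to 60 N. Pads are 19 mm wide; open, the fingers measure 117 mm over their backs; the gripper's body (75 mm by 190 mm) begins 51 mm behind the grasp point.
Start: joints at [1.169, 0.333, 0.04, 1.465, -0.013, 1.343, -0.059], TCP at [193.804, -620.406, 222.546] pointing down, gripper open.
Joint ranges: [-2.58, 2.58], [-0.38, 2.09], [-1.3, 1.39], [0.25, 2.4], [-1.5, 4.64], [0.08, 2.09], [-2.65, 2.65]. Speed limits (rad/s): [2.22, 2.22, 2.79, 2.79, 3.14, 3.14, 3.14].

INTERFACE

Orientations are given as a rotation vector (axis times angle).
In Python, from station import ctrl, vision gives the robot as it stands.
- The arm moves only by the shell command python3 -m creep 'ROWS' [OPENING] [FORCE]. ROWS is JSON, a list of rows, each a list of 2 entries, a list of its own where there are three numbers: the shift along the tool's x, y, z in m, then the turn, a rotation vector about the tool's x, y, z in rad. A call has 1 to 10 rows; each row shifts and turns the commanded pose from where the row before left it, along the tool's axes as they then stand; what a row does not reach is not made up. A row lasts 1/8 s, in which the tool goes at most 62.5 mm and 10.7 degrees, less where a joint would pass 70% of its speed; a pose out of reach is approached as far as the arm can. A call is refused whole if a number of a shift passes 0.0625 or a number of a turn 0.188, either way. A call with a gripper value outside its range is refused whole. OPENING is the closure, from -1 (fully open) to 1 (shut), so that 0 is half open, set as the call begins (- or left out, the last holds). The fingers move at their own pace and stop on an object; FORCE is the grip in N (left out, the last holds). Time passes only in rows, so rows that do not move let the fingers close. It gives the time, the measured TCP pose, the force and the opening at its end, in the units of the state.
- ctrl.state(): the state, without advancing time (a new reading comes with each control period).
- vision.snapshot(name): name is "side" or "top" or "wrist"; returns a dict with "image" (384x512x3 uint8, red, green, blue), "fovy" (degrees; the focal length in pixels is half the picture's height over the tangent of half this angle, whatever the lens; pixels are square), "cx", "cy" (the principal point, pixels), "R" (3x3) and "t" (3): a world point X has camera coordinates R X + t. Camera axes: x right, y down, z forward; pixel columns grow to the right and rows downward; lengths in mm; the calibration is good to about 2 mm. The wrist camera is an equidistant fisheye: a pixel r from the principal point sees the ray r / f radians off the axis. A picture is of the moment at which its call begins. There is no depth.
- ctrl.close_job(): hands the job in, once; it reports no verdict.
The state is a dict: "time_s": time; "q": joint angles; "dq": joint speeds; "effort": joint torques, N m; "eef_pos": TCP position; "ee_rot": TCP orientation; "wrist_force": force on the tool from outside, world axes, zero at the start; "moment": the same for the moment, N m; "width": opening from 0.0 (shut) to 1.0 (fully open).
Only numpy, scipy, OpenCV 4.12 (cv2) and the standard library are available. Lean on these libraries where they do the work, as an engineer would, in place of code of your own. Each camera call takes 0.05 s, during which the arm holds its last target.

TASK

Push the carrier with the leaning red frame along its slideway until it clicks into the next station to the left (red pointer at the yellow mark), then flip the frame's kickstand down over centre until it snaps to its stop. Then take the frame by the crossbar on top, bring it upright off its back rest and stay there holding it so that the hub can be worked on: finish while gripping the crossbar, without letting go. Leave the grease bottle, the coupler, the screw and the spanner around it as they are.

Things in the scene. Friction and masses are not known exactly. Their poses are not given: they have to be found in the camera images.
- slideway: fixed grey base 200 (x) x 420 (y) x 10 mm with two steel guide rails along its own y; origin at the centre of its underside on the bench; its x points away from the robot, its y along the rails to the left, z up. It turns up to about 0.2 rad from the robot's axes. A yellow mark on its near edge at its y = +65 mm is the station
- carrier (a joint): position (m) of the aluminium carrier (190 x 120 mm, deck top 45 mm above the bench) along the slideway's +y (to the left): its centre is at slideway x = 0, y = value - 0.065. The station detent is at 0.130 (a spring ball clicks into a notch and pulls the carrier in over the last 5 mm or so; it resists entering with about 7 N, the slide itself drags with 1 to 2 N); range -0.020 to 0.165, so it can be pushed past the station
- push_post (a point): centre of the top of the black upright post on the carrier's near right corner: 18 mm in diameter, top 97 mm above the bench, rising 52 mm from the deck (a 4 mm high collar 26 mm wide at its foot); free all round to be pushed or gripped from above. Carrier x -78, y -42 mm
- frame (a joint): tip angle (rad) of the red frame stub about an axis along the slideway's y, through carrier x = 0, y = 0, 80 mm above the bench: 0 upright, positive leaning away from the robot (slideway +x), 0.42 resting on the back rest (as at the start). Moves freely; the steel hub hangs on its far side, so let go upright it falls back on the rest. With the kickstand down, its foot meets the deck at about -0.12 (leaning to the robot); with it folded the frame can fall to -0.45
- crossbar: steel bar with black rubber ends on top of the red frame, 22 mm thick, 76 mm long along the slideway's y; origin at its centre, on the frame's centre line 200 mm above the tip axis; the frame's tube below its middle is 18 mm thick, and its rounded plate (14 mm thick, 50 mm wide) begins 43 mm below the bar's axis. Its own z points along the frame, upward when the frame is upright, and it turns with the frame
- kickstand (a joint): angle (rad) of the steel kickstand leg on the near side of the frame about an axis along the frame's x: 0 folded (leg points to slideway +y, 20 degrees above level), 1.92 down against its stop (pointing at the deck). A spring drives it away from the middle at 0.96: before that it springs back up, beyond it snaps down. About 2 N at the tip turns it
- leg_tip (a point): centre of the black rubber ball (18 mm) at the end of the kickstand leg (13 mm thick rod, 103 mm from the pivot to the ball; the ball lies 28 mm nearer the robot than the pivot when the frame is upright). The pivot is on the frame 85 mm above the tip axis, 36 mm to the near side. Folded, the tip can be pressed straight down from above; it then swings down and toward slideway -y
- grease_bottle: white grease bottle with red tip, 44 mm wide, 90 mm high, standing; origin under its centre; leave it alone
- coupler: steel and brass hydraulic coupler, 25 mm wide, 65 mm high, standing; origin under its centre; leave it alone
- m16_screw: black socket screw standing on its head, 24 mm wide, 76 mm high; origin under its centre; leave it alone
- spanner: steel combination spanner lying, 258 x 37 x 10 mm, long along its y; origin under its centre; leave it alone

How it is judged (in metres and radians):
On the way, in this order (a step that is already met when the one before it is completed fails the run):
1. the carrier is in the station detent, the kickstand still folded (value of joint carrier between 0.126 and 0.134 m and value of joint kickstand below 0.5 rad), for 0.2 s.
2. the kickstand is down at its stop (value of joint kickstand above 1.8 rad), for 0.2 s.
3. the frame is held upright by its crossbar (value of joint frame between -0.06 and 0.06 rad and contact force between the fingers and crossbar above 1 N), for 0.5 s.
At the end, for the whole second after the job is handed in: The carrier is within 4 mm of the station, the kickstand is down within 0.12 rad of its stop, and the frame is still and within 0.06 rad (3.5 degrees) of upright, clear of its back rest and of the kickstand's foot, held by the fingers at the crossbar with more than 1 N (all of step 3 and value of joint carrier between 0.126 and 0.134 m and value of joint kickstand above 1.8 rad and velocity of joint frame between -0.1 and 0.1 rad/s); the arm keeps its last pose, push and grip.
It fails at once if a bystander is shifted by more than 20 mm or knocked over (distance of any of grease_bottle, coupler, m16_screw, spanner from where it was at the start of the episode above 0.02 m or angle between any of grease_bottle, coupler, m16_screw's own z axis and vertical above 0.5 rad).
It also fails if it takes over 64 s, if anything falls off the work surface, if the arm or the gripper's body presses on something with over 40 N, if the wrist force passes 120 N, or if a joint passes its speed limit or range.

## Working session

There is one attempt and no reset: what is moved stays moved. The work goes in short steps, Python scripts to look and compute and a shell command to move; the robot and the scene stay as the last step left them, time stands still between calls to the robot, and variables do not carry over. Pictures are saved under pics/ and viewed, and the job is handed in when it is done.

```bash
ls; mkdir -p pics; python3 - <<'E'
from station import ctrl, vision
import cv2
print(ctrl.state())
for n in ("side","top","wrist"):
    s=vision.snapshot(n); cv2.imwrite(f"pics/{n}0.png",s["image"][:,:,::-1]); print(n,s["fovy"],s["cx"],s["cy"],s["R"],s["t"])
E
```

```text
pics
{'time_s': 0.0, 'q': array([ 1.1687593 ,  0.33388724,  0.03984564,  1.46631172, -0.01340914,
        1.34328268, -0.05846961]), 'dq': array([ 0.00057029, -0.00010672, -0.00144387, -0.00025184,  0.0012186 ,
       -0.00087421, -0.00063605]), 'effort': array([-1.12755555e-03, -6.56338978e+01,  1.33495588e+00, -4.03811646e+01,
       -5.98012330e-02,  4.47124382e-02,  1.10454753e-04]), 'eef_pos': array([ 193.69523826, -619.9623131 ,  221.65438134]), 'ee_rot': array([ 2.05866618,  0.31587116, -2.0593634 ]), 'wrist_force': array([0.06356937, 0.22715982, 0.23787402]), 'moment': array([ 0.01255462,  0.00985664, -0.01555735]), 'width': 0.9997299599404618}
side 52.08947597020044 261.3051162064106 190.28144297266905 [[ 0.99476281 -0.09897923 -0.02549648]
 [-0.07115891 -0.49159321 -0.86791274]
 [ 0.07337144  0.86518162 -0.49606189]] [-448.40321796  270.01761857 1109.404572  ]
top 49.91341393655895 257.0370911712916 187.77056257725565 [[-0.02939624 -0.99956271  0.00320213]
 [-0.99749315  0.02912878 -0.06448973]
 [ 0.06436826 -0.00508985 -0.99791323]] [ 179.5329858   484.54565999 1379.89740396]
wrist 65.70646984690485 258.0036930111971 193.38449691059665 [[ 2.98581904e-01 -9.54383625e-01 -8.61501055e-04]
 [-9.20807472e-01 -2.88314593e-01  2.62656230e-01]
 [-2.50923188e-01 -7.76311206e-02 -9.64889094e-01]] [-649.07101147  -32.31197183  388.64234373]
```

View pics/side0.png

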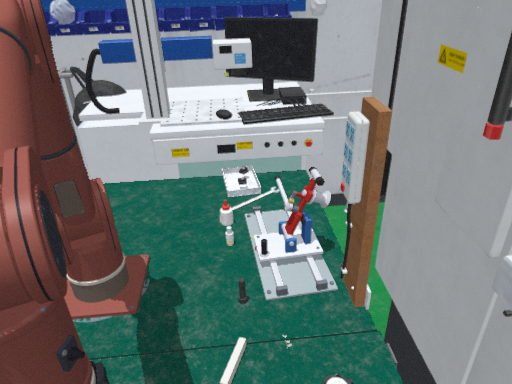

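View pics/top0.png

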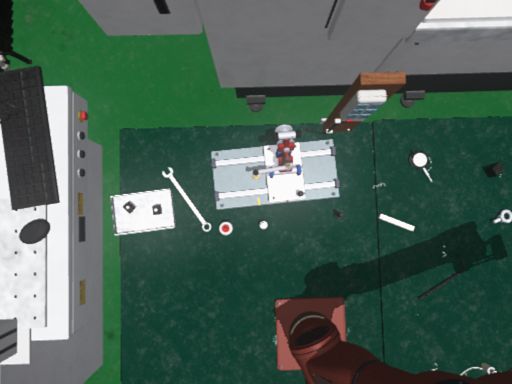

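View pics/wrist0.png

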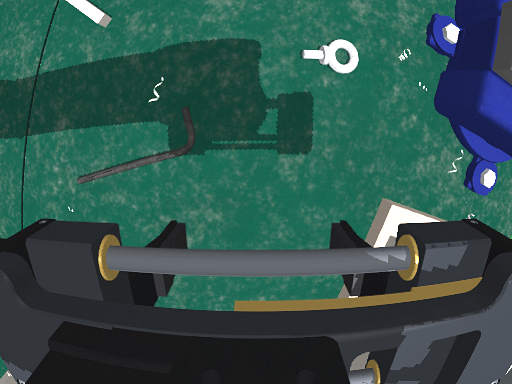

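The top view shows the slideway around (275,173), the crossbar at about (286,130), and the post near (300,193). The bottle at (226,228), coupler at (264,225) and screw at (338,214) are on the near side. I'll zoom in for measuring.

```bash
python3 - <<'E'
import cv2
a=cv2.imread("pics/top0.png")[120:245,190:360]; cv2.imwrite("pics/topz.png",cv2.resize(a,None,fx=4.7,fy=4.7,interpolation=cv2.INTER_CUBIC))
a=cv2.imread("pics/side0.png")[160:310,205:345]; cv2.imwrite("pics/sidez.png",cv2.resize(a,None,fx=4,fy=4,interpolation=cv2.INTER_CUBIC))
E
```

```text
(no output)
```

View pics/topz.png

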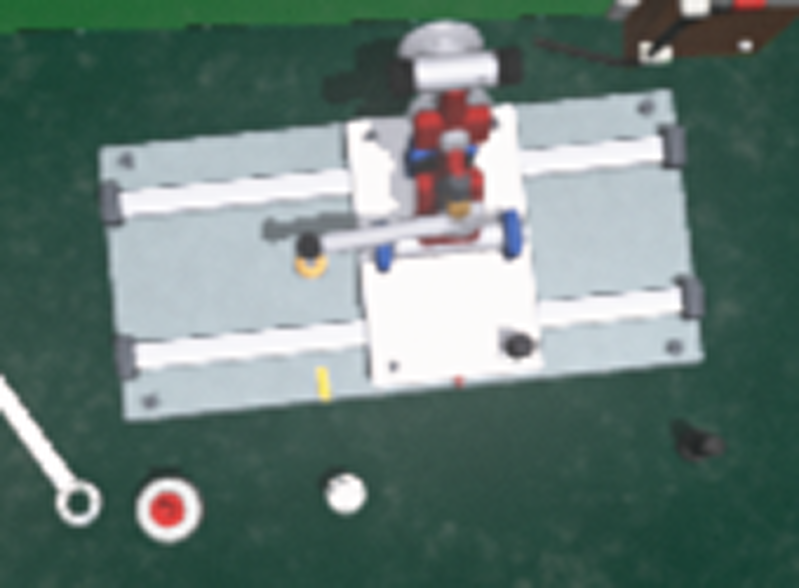

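View pics/sidez.png

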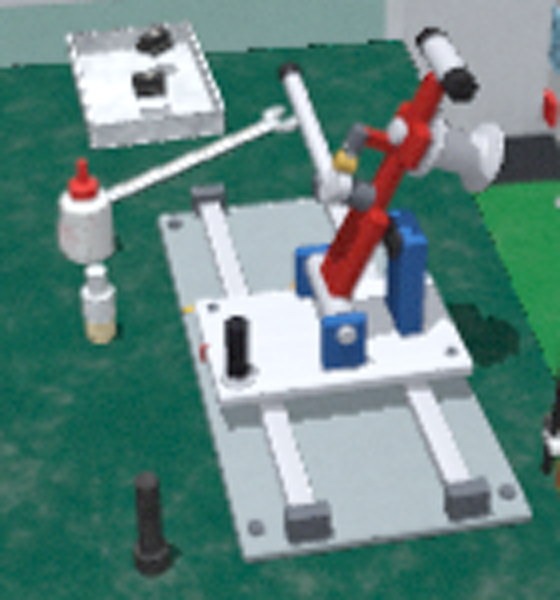

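```bash
cat > h.py <<'E'
import numpy as np, cv2
from scipy.optimize import least_squares
from scipy.spatial.transform import Rotation as Ro
CAM={}
def proj(s,P):
    P=np.atleast_2d(P); c=P@np.array(s["R"]).T+np.array(s["t"])
    f=192/np.tan(np.radians(s["fovy"])/2)
    return np.c_[s["cx"]+f*c[:,0]/c[:,2], s["cy"]+f*c[:,1]/c[:,2]]
def ray(s,u,z):
    f=192/np.tan(np.radians(s["fovy"])/2)
    d=np.array([(u[0]-s["cx"])/f,(u[1]-s["cy"])/f,1]); R=np.array(s["R"]);t=np.array(s["t"])
    o=-R.T@t; d=R.T@d; return o+d*(z-o[2])/d[2]
class S: pass
def slide(p,pts):  # slideway->world
    c,s=np.cos(p[2]),np.sin(p[2]); pts=np.atleast_2d(pts).astype(float)
    return np.c_[p[0]+c*pts[:,0]-s*pts[:,1], p[1]+s*pts[:,0]+c*pts[:,1], pts[:,2]]
def carrier_pts(v,a=0.42):
    y=v*1000-65
    return {"post":[-78,y-42,97],"crossbar":[200*np.sin(a),y,80+200*np.cos(a)]}
def legtip(v,a,k):
    # frame coords: x near = -; pivot 85 up, -36 ; tip -64 ; leg dir angle 20deg above +y at k=0, rotates down toward -y
    y=v*1000-65; th=np.radians(20)-k
    f=np.array([-64,103*np.cos(th),85+103*np.sin(th)])
    return [f[0]*np.cos(a)+f[2]*np.sin(a), y+f[1], 80-f[0]*np.sin(a)+f[2]*np.cos(a)]
E
python3 - <<'E'
from h import *
from station import vision
t=vision.snapshot("top"); s=vision.snapshot("side")
un=lambda q,f,o:[(q[0]+.5)/f+o[0]-.5,(q[1]+.5)/f+o[1]-.5]
T=lambda q:un(q,4.7,(190,120)); Sd=lambda q:un(q,4,(205,160))
tc=[T(q) for q in [(100,148),(672,90),(703,358),(125,420)]]
sc=[Sd(q) for q in [(160,216),(530,518),(245,558)]]
# corners slide: far-left, far-right, near-right, near-left
C=np.array([[100,210,10],[100,-210,10],[-100,-210,10],[-100,210,10]])
def r(p): return np.r_[(proj(t,slide(p,C))-tc).ravel()]
def r2(p): return np.r_[(proj(s,slide(p,C[[3,1,2]]))-sc).ravel()]
b=lambda p:np.r_[r(p),r2(p)]
for f in (r,r2,b):
    o=least_squares(f,[630,0,0]); print(o.x,f(o.x).round(1))
p=o.x
print("post top",ray(t,T((518,343)),97), ray(s,Sd((237,322)),97))
def rc(v,pp=p):
    v=v[0];y=v*1000-65
    return np.r_[(proj(t,slide(p,[carrier_pts(v)["post"]]))-[T((518,343))]).ravel(),(proj(s,slide(p,[carrier_pts(v)["post"]]))-[Sd((237,322))]).ravel(),
     (proj(t,slide(p,[carrier_pts(v)["crossbar"]]))-[T((457,70))]).ravel(),(proj(s,slide(p,[carrier_pts(v)["crossbar"]]))-[Sd((445,64))]).ravel(),
     (proj(t,slide(p,[legtip(v,.42,0)]))-[T((308,247))]).ravel(),(proj(s,slide(p,[legtip(v,.42,0)]))-[Sd((290,72))]).ravel()]
o=least_squares(rc,[0]); print(o.x,rc(o.x).round(1))
v=o.x[0]
for n,P in carrier_pts(v).items(): print(n,slide(p,[P]))
print("tip",slide(p,[legtip(v,.42,0)]))
for n,q,z in [("bottle",(167,508),90),("coupler",(345,492),65),("screw",(710,445),5),("ring",(77,500),8)]: print(n,ray(t,T(q),z))
np.save("p.npy",p)
E
```

```text
[5.36814869e+02 1.03420316e+02 7.44687646e-02] [-0.4 -0.3  0.1 -0.5  0.3  0.5  0.   0.2]
[5.35107256e+02 9.86830204e+01 6.68662082e-02] [-0.   0.   0.8 -0.3 -0.8  0.1]
[5.35893907e+02 1.01907077e+02 7.06906794e-02] [ 0.2 -0.3  0.7 -0.   0.7  1.   0.3  0.2 -0.1 -0.4  1.  -1.3 -0.3 -0.8]
post top [465.0097338   30.04262508  97.        ] [462.89042455  23.18084479  97.        ]
[0.03725896] [ 1.   0.6 -0.1 -0.8 -0.5  0.6  0.4 -0.2  0.1  0.2  0.1  0.1]
post [[463.01465155  26.83093943  97.        ]]
crossbar [[619.20171714  79.99549682 262.61778806]]
tip [[521.6270427  170.11704275 215.87559438]]
bottle [360.5862944 270.7763185  90.       ]
coupler [367.21144186 149.64000811  65.        ]
screw [ 391.79809407 -115.96976002    5.        ]
ring [365.77936742 341.40658638   8.        ]
```

```bash
python3 - <<'E'
from h import *
from station import vision,ctrl
st=ctrl.state(); R=Ro.from_rotvec(st["ee_rot"]).as_matrix(); print(R.round(3), st["time_s"])
w=vision.snapshot("wrist"); c=-np.array(w["R"]).T@w["t"]; print("cam in tool",R.T@(c-st["eef_pos"]), R.T@np.array(w["R"])[2])
E
```

```text
[[-0.     0.298 -0.955]
 [ 0.001 -0.955 -0.298]
 [-1.    -0.001  0.   ]] 0.25
cam in tool [-161.1637299    -0.4602176   -71.16313328] [9.64907796e-01 6.22912294e-04 2.62588191e-01]
```

```bash
cat >> h.py <<'E'
def Rt(p,ax=0.0,ay=0.0):
    """tool rot: jaws along x', camera left; ax: hand leans right; ay: hand leans away (frame tilt)"""
    b=np.array([[0,1,0],[0,0,-1],[-1,0,0]]).astype(float)  # cols x=-Z,y=x',z=-y'
    return Ro.from_euler('z',p[2]).as_matrix()@Ro.from_euler('y',ay).as_matrix()@Ro.from_euler('x',ax).as_matrix()@b
def plan(st,pos,R=None):
    R0=Ro.from_rotvec(st["ee_rot"]).as_matrix(); R=R0 if R is None else R
    d=np.array(pos)-st["eef_pos"]
    print("turn(tool)",Ro.from_matrix(R0.T@R).as_rotvec().round(4),"shift after turn (m)",(R.T@d/1000).round(4),"shift before",(R0.T@d/1000).round(4))
E
python3 - <<'E'
from h import *
from station import ctrl
p=np.load("p.npy"); st=ctrl.state()
W=[480,-300,250]; plan(st,W)
st["eef_pos"]=np.array(W,float)
plan(st,slide(p,[-84,37-65-60-30,222])[0],Rt(p,.35)); print(slide(p,[-84,37-65-60-30,222])[0])
E
```

```text
turn(tool) [0. 0. 0.] shift after turn (m) [-0.0276 -0.2204 -0.3687] shift before [-0.0276 -0.2204 -0.3687]
turn(tool) [-1.3242  0.2955 -0.2336] shift after turn (m) [ 1.220e-01  1.000e-04 -2.524e-01] shift before [ 0.0282 -0.2714 -0.0643]
[460.43825516 -21.73128574 222.        ]
```

```bash
python3 -m creep '[[[-0.0035,-0.0276,-0.0461],[0,0,0]],[[-0.0035,-0.0276,-0.0461],[0,0,0]],[[-0.0035,-0.0276,-0.0461],[0,0,0]],[[-0.0035,-0.0276,-0.0461],[0,0,0]],[[-0.0035,-0.0276,-0.0461],[0,0,0]],[[-0.0035,-0.0276,-0.0461],[0,0,0]],[[-0.0035,-0.0276,-0.0461],[0,0,0]],[[-0.0035,-0.0276,-0.0461],[0,0,0]]]' 1 20
python3 -m creep '[[[0,0,0],[-0.1655,0.0369,-0.0292]],[[0,0,0],[-0.1655,0.0369,-0.0292]],[[0,0,0],[-0.1655,0.0369,-0.0292]],[[0,0,0],[-0.1655,0.0369,-0.0292]],[[0,0,0],[-0.1655,0.0369,-0.0292]],[[0,0,0],[-0.1655,0.0369,-0.0292]],[[0,0,0],[-0.1655,0.0369,-0.0292]],[[0,0,0],[-0.1655,0.0369,-0.0292]],[[0,0,0],[0,0,0]]]'
python3 - <<'E'
from h import *
from station import ctrl
p=np.load("p.npy"); st=ctrl.state(); print(st["q"].round(2))
plan(st,slide(p,[-84,37-65-60-30,222])[0],Rt(p,.35))
E
```

```text
time_s: 1.3
eef_pos: [480.9, -298.4, 250.9]
ee_rot: [2.059, 0.313, -2.058]
wrist_force: [1.1, -0.4, -1.1]
width: 0.172
time_s: 2.42
eef_pos: [480.0, -300.2, 249.8]
ee_rot: [1.402, 1.503, -0.982]
wrist_force: [0.3, 1.2, -0.1]
width: 0.003
[ 0.91  0.35 -0.34  1.44 -0.16  1.58  0.66]
turn(tool) [-0.0021 -0.0001  0.0003] shift after turn (m) [ 1.218e-01  2.000e-04 -2.527e-01] shift before [ 0.1218 -0.0003 -0.2527]
```

```bash
python3 -m creep '[[[0.0174,0,-0.0361],[0,0,0]],[[0.0174,0,-0.0361],[0,0,0]],[[0.0174,0,-0.0361],[0,0,0]],[[0.0174,0,-0.0361],[0,0,0]],[[0.0174,0,-0.0361],[0,0,0]],[[0.0174,0,-0.0361],[0,0,0]],[[0.0174,0,-0.0361],[0,0,0]],[[0,0,0],[0,0,0]]]'
python3 -m creep '[[[0.0286,0,0.0104],[0,0,0]],[[0.0286,0,0.0104],[0,0,0]],[[0.0286,0,0.0104],[0,0,0]],[[0.0286,0,0.0104],[0,0,0]],[[0.0286,0,0.0104],[0,0,0]],[[0,0,0],[0,0,0]],[[0,0,0],[0,0,0]]]'
cat > look.py <<'E'
import sys
from h import *
from station import vision,ctrl
i=sys.argv[1]
for n,(a,b,c,d) in {"side":(140,310,195,365),"top":(105,245,190,360)}.items():
    s=vision.snapshot(n); cv2.imwrite(f"pics/{n}{i}.png",cv2.resize(s["image"][a:b,c:d,::-1],None,fx=3.5,fy=3.5,interpolation=cv2.INTER_CUBIC))
p=np.load("p.npy"); st=ctrl.state()
c=Ro.from_euler('z',-p[2]).as_matrix()@(st["eef_pos"]-[p[0],p[1],0]); print("t",st["time_s"],"TCP in slide",c.round(1),"F",st["wrist_force"].round(1),"q",st["q"].round(2))
E
python3 look.py 1
```

```text
time_s: 3.42
eef_pos: [459.7, -18.1, 222.8]
ee_rot: [1.398, 1.502, -0.981]
wrist_force: [-0.3, 0.4, -0.8]
width: 0.005
time_s: 4.3
eef_pos: [461.0, -21.7, 71.5]
ee_rot: [1.402, 1.5, -0.981]
wrist_force: [-0.0, 0.9, -0.1]
width: 0.001
t 4.4 TCP in slide [ -83.2 -118.    71.7] F [1.  0.3 0.6] q [ 0.69  0.23 -0.52  2.01 -0.26  1.03  0.39]
```

View pics/side1.png

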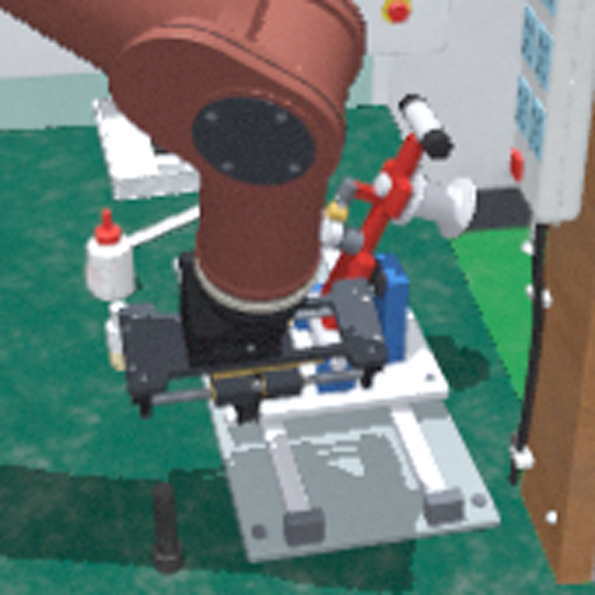

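View pics/top1.png

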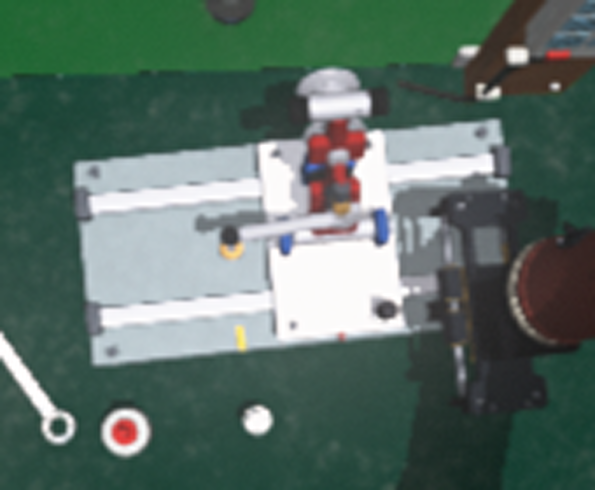

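Clear: the fingertip sits at about (445,305) in the top zoom, to the right of the post at (387,310). Now pushing left.

```bash
python3 -m creep '[[[0.0051,0,-0.0141],[0,0,0]],[[0.0051,0,-0.0141],[0,0,0]],[[0.0051,0,-0.0141],[0,0,0]],[[0.0051,0,-0.0141],[0,0,0]],[[0.0051,0,-0.0141],[0,0,0]],[[0.0051,0,-0.0141],[0,0,0]],[[0.0034,0,-0.0094],[0,0,0]],[[0,0,0],[0,0,0]],[[0,0,0],[0,0,0]]]'; python3 look.py 2
```

```text
time_s: 5.52
eef_pos: [453.2, 78.3, 70.5]
ee_rot: [1.4, 1.503, -0.981]
wrist_force: [-0.5, -0.5, -0.7]
width: 0.007
t 5.625 TCP in slide [-84.1 -17.9  70.5] F [-0.1 -0.2  0.4] q [ 0.58  0.19 -0.61  2.07 -0.3   0.96  0.23]
```

View pics/top2.png

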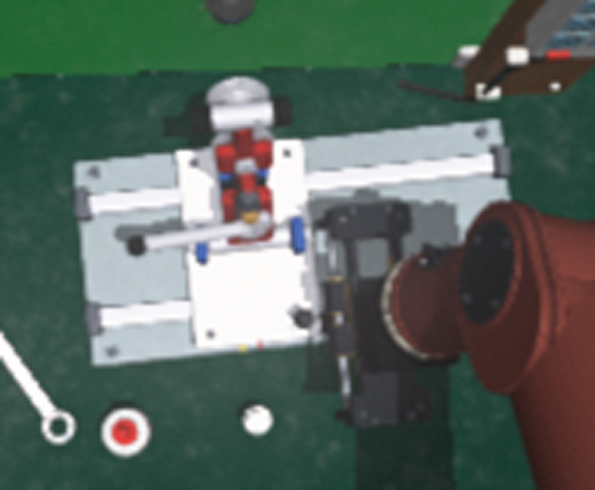

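```bash
python3 -m creep '[[[0.0017,0,-0.0047],[0,0,0]],[[0.0017,0,-0.0047],[0,0,0]],[[0.001,0,-0.0028],[0,0,0]],[[0,0,0],[0,0,0]],[[0,0,0],[0,0,0]]]'; python3 look.py 3
```

```text
time_s: 6.25
eef_pos: [452.7, 88.5, 70.4]
ee_rot: [1.4, 1.498, -0.983]
wrist_force: [-1.5, -13.6, 2.5]
width: 0.003
t 6.35 TCP in slide [-83.9  -7.4  70.4] F [ -1.9 -14.2   4.1] q [ 0.56  0.18 -0.61  2.07 -0.3   0.95  0.2 ]
```

View pics/top3.png

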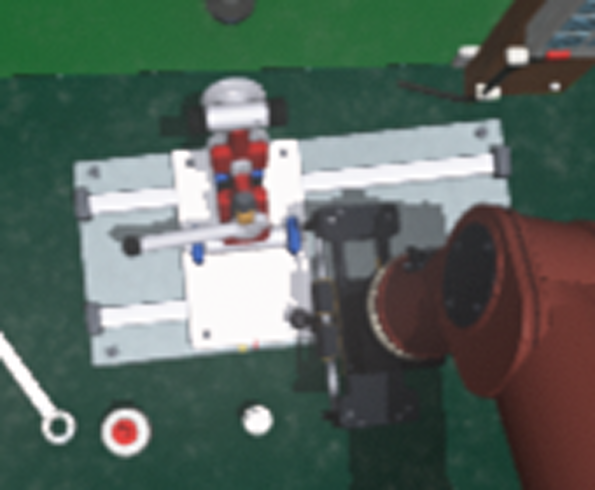

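View pics/side3.png

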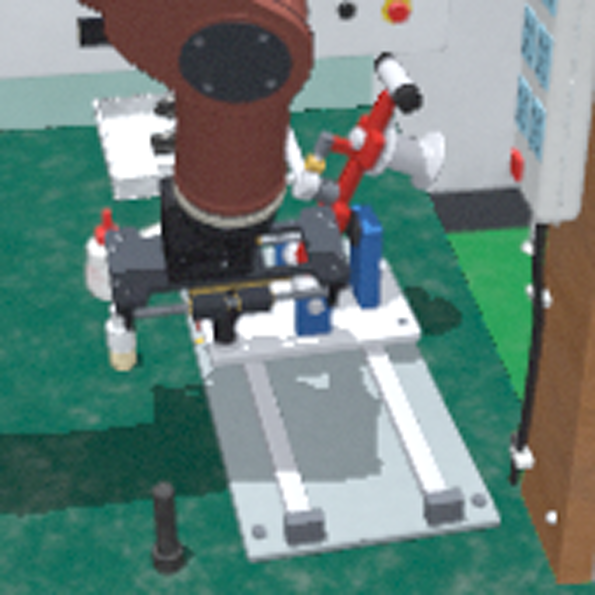

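```bash
python3 -m creep '[[[0.001,0,-0.0028],[0,0,0]],[[0,0,0],[0,0,0]],[[0,0,0],[0,0,0]]]'; python3 look.py 4
```

```text
time_s: 6.72
eef_pos: [452.1, 94.9, 70.7]
ee_rot: [1.4, 1.503, -0.98]
wrist_force: [0.4, 0.1, -0.5]
width: 0.006
t 6.825 TCP in slide [-84.1  -0.9  70.7] F [0.2 0.2 0.1] q [ 0.55  0.18 -0.62  2.07 -0.3   0.95  0.19]
```

View pics/top4.png

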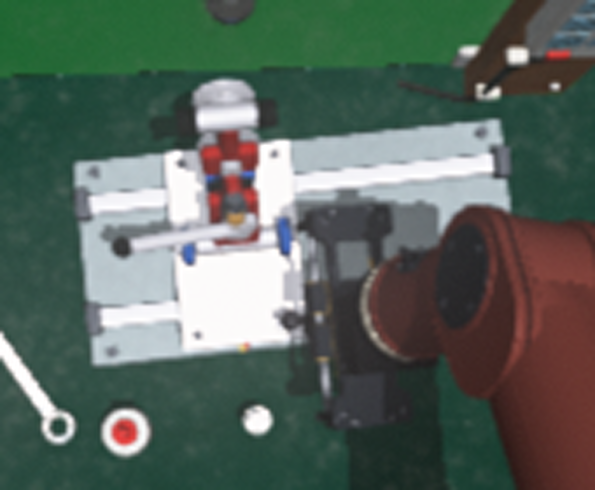

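```bash
python3 -m creep '[[[-0.0086,0,0.0235],[0,0,0]],[[-0.0086,0,0.0235],[0,0,0]],[[-0.0086,0,0.0235],[0,0,0]],[[-0.0376,0,-0.0137],[0,0,0]],[[-0.0376,0,-0.0137],[0,0,0]],[[-0.0376,0,-0.0137],[0,0,0]],[[-0.0376,0,-0.0137],[0,0,0]],[[-0.0376,0,-0.0137],[0,0,0]],[[-0.0376,0,-0.0137],[0,0,0]],[[0,0,0],[0,0,0]]]'; python3 look.py 5
python3 - <<'E'
from h import *
from station import ctrl
p=np.load("p.npy")
print(slide(p,[legtip(.13,.42,0)]),slide(p,[legtip(.13,.42,.96)]),slide(p,[legtip(.13,.42,1.2)]), legtip(.13,.42,0))
E
```

```text
time_s: 8.07
eef_pos: [458.7, 20.1, 313.6]
ee_rot: [1.4, 1.499, -0.977]
wrist_force: [-0.9, 0.2, -0.8]
width: -0.0
t 8.175 TCP in slide [-84.1 -76.3 310.6] F [-0.4  0.4 -0.1] q [ 0.69 -0.02 -0.54  1.74 -0.35  1.51  0.26]
[[515.07657462 262.62645454 215.87559438]] [[477.59304124 247.52144821 129.76011119]] [[471.28757048 230.57110603 112.99473652]] [np.float64(-9.413437944332962), np.float64(161.78833994094856), np.float64(215.87559437653266)]
```

View pics/top5.png

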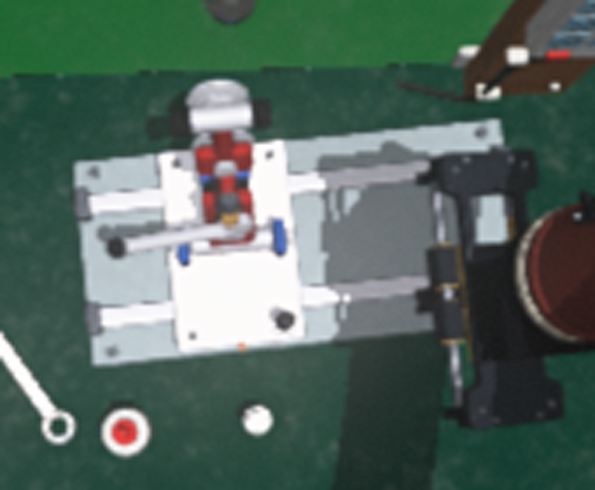

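View pics/side5.png

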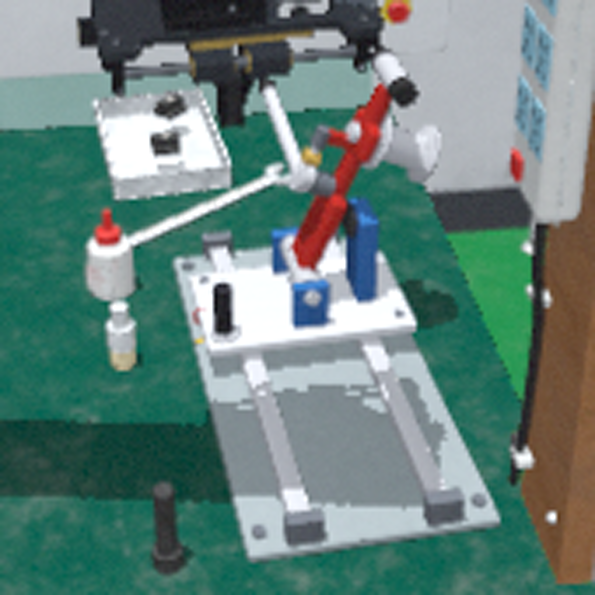

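```bash
python3 - <<'E'
from h import *
from station import vision
p=np.load("p.npy")
t=vision.snapshot("top"); s=vision.snapshot("side")
T=lambda q:[(q[0]+.5)/3.5+190-.5,(q[1]+.5)/3.5+105-.5]; Sd=lambda q:[(q[0]+.5)/3.5+195-.5,(q[1]+.5)/3.5+140-.5]
def res(v,i):
    P=slide(p,[carrier_pts(v)["post"],carrier_pts(v)["crossbar"],legtip(v,.42,0)])
    m=[[T((285,320)),T((223,116)),T((116,246))],[Sd((222,288)),Sd((397,79)),None]][i]
    pr=proj([t,s][i],P); return np.concatenate([a-b for a,b in zip(pr,m) if b is not None])
for i in (0,1):
    o=least_squares(lambda v:res(v[0],i),[.13]); print(o.x,res(o.x[0],i).round(1))
# mark and pointer in the top: predicted
print((proj(t,slide(p,[[-97,65,10]]))-[190,105])*3.5, (proj(s,slide(p,[[-97,65,10],[-97,65,35]]))-[195,140])*3.5)
E
```

```text
[0.13133571] [ 0.4  0.1 -0.4  0.6  0.2  0.6]
[0.12568148] [ 0.6  0.2 -0.4 -0.2]
[[241.83110993 346.64851365]] [[197.31509931 339.75869976]
 [196.27927692 317.73067618]]
```

```bash
python3 - <<'E'
from h import *
from station import ctrl
p=np.load("p.npy"); st=ctrl.state(); st0=dict(st)
tip=np.array(legtip(.13,.42,0))
plan(st,slide(p,[tip+[0,-2,45]])[0],Rt(p))
pp=tip+[0,-2,45]
for k in (0,.3,.6,.9,1.1,1.3,1.5):
    q=np.array(legtip(.13,.42,k))+[0,-2,7]; print(k,q.round(1),"d tool(mm) x=-z,y=x',z=-y'",[round(-(q-pp)[2],1),round((q-pp)[0],1),round(-(q-pp)[1],1)]); pp=q
E
```

```text
turn(tool) [-2.000e-04 -3.499e-01  1.800e-03] shift after turn (m) [ 0.0489  0.0751 -0.2361] shift before [ 0.1268  0.0752 -0.2051]
0 [ -9.4 159.8 222.9] d tool(mm) x=-z,y=x',z=-y' [np.float64(38.0), np.float64(0.0), np.float64(-0.0)]
0.3 [-21.7 165.9 195.3] d tool(mm) x=-z,y=x',z=-y' [np.float64(27.6), np.float64(-12.3), np.float64(-6.1)]
0.6 [-34.2 162.8 167.4] d tool(mm) x=-z,y=x',z=-y' [np.float64(28.0), np.float64(-12.5), np.float64(3.1)]
0.9 [-45.8 150.8 141.5] d tool(mm) x=-z,y=x',z=-y' [np.float64(25.9), np.float64(-11.6), np.float64(12.0)]
1.1 [-52.4 138.3 126.5] d tool(mm) x=-z,y=x',z=-y' [np.float64(14.9), np.float64(-6.7), np.float64(12.5)]
1.3 [-58.  122.8 114.2] d tool(mm) x=-z,y=x',z=-y' [np.float64(12.4), np.float64(-5.5), np.float64(15.5)]
1.5 [-62.1 105.  104.8] d tool(mm) x=-z,y=x',z=-y' [np.float64(9.3), np.float64(-4.2), np.float64(17.8)]
```

```bash
python3 -m creep '[[[0,0,0],[0,-0.175,0]],[[0,0,0],[0,-0.175,0]],[[0,0.0125,-0.0394],[0,0,0]],[[0,0.0125,-0.0394],[0,0,0]],[[0,0.0125,-0.0394],[0,0,0]],[[0,0.0125,-0.0394],[0,0,0]],[[0,0.0125,-0.0394],[0,0,0]],[[0,0.0125,-0.0394],[0,0,0]],[[0.049,0,0],[0,0,0]],[[0,0,0],[0,0,0]]]'; python3 look.py 6
python3 - <<'E'
from h import *
from station import ctrl
p=np.load("p.npy"); st=ctrl.state()
plan(st,slide(p,[np.array(legtip(.13,.42,0))+[0,-2,45]])[0],Rt(p))
E
```

```text
time_s: 9.52
eef_pos: [513.6, 259.5, 257.7]
ee_rot: [1.15, 1.245, -1.163]
wrist_force: [0.1, -0.0, 0.8]
width: 0.007
t 9.625 TCP in slide [ -9.1 159.2 262. ] F [ 0.7 -0.5  1.1] q [ 0.21  0.28 -0.91  1.55  0.23  1.42 -0.65]
turn(tool) [-0.0007  0.0012  0.0012] shift after turn (m) [ 0.0011 -0.0003 -0.0006] shift before [ 0.0011 -0.0003 -0.0006]
```

View pics/side6.png

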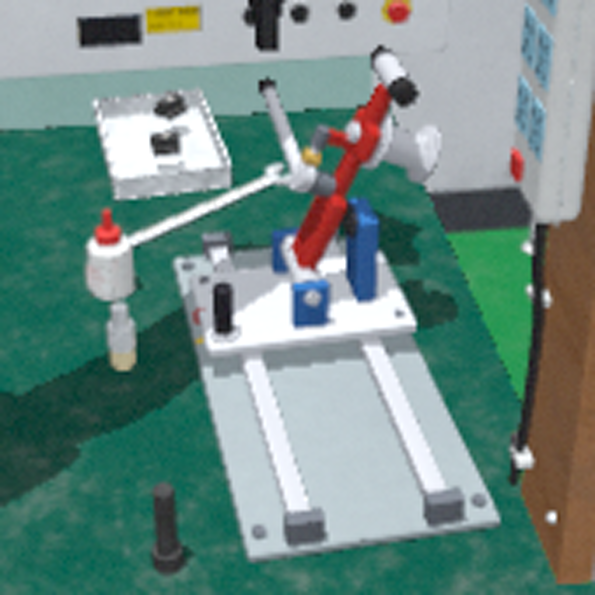

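View pics/top6.png

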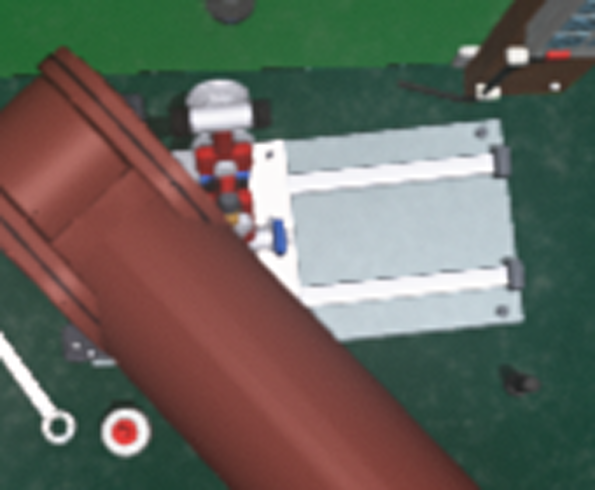

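The finger (267,45) is directly above the ball (267,88) in the side zoom. Now pressing along the ball's arc.

```bash
python3 -m creep '[[[0.02,0,0],[0,0,0]],[[0.018,0,0],[0,0,0]],[[0.0138,-0.0062,-0.003],[0,0,0]],[[0.0138,-0.0062,-0.003],[0,0,0]],[[0.014,-0.0062,0.0015],[0,0,0]],[[0.014,-0.0062,0.0015],[0,0,0]],[[0,0,0],[0,0,0]]]'; python3 look.py 7
```

```text
time_s: 10.5
eef_pos: [489.6, 260.9, 166.8]
ee_rot: [1.155, 1.241, -1.16]
wrist_force: [1.1, -0.2, 1.3]
width: 0.011
t 10.6 TCP in slide [-33.8 162.4 168.2] F [ 0.1 -0.9  0.8] q [ 0.2   0.3  -0.91  1.73  0.25  1.23 -0.7 ]
```

View pics/side7.png

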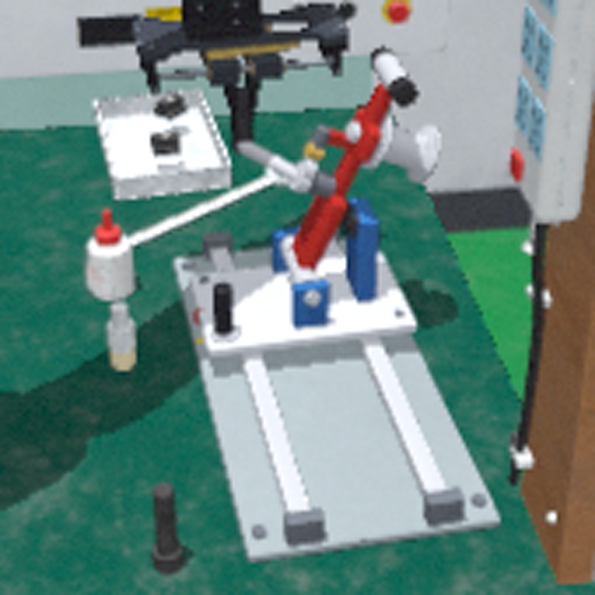

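The leg is following: its tip at (240,145) is level or slightly below, under the finger. I'll continue past centre.

```bash
python3 -m creep '[[[0.013,-0.0058,0.005],[0,0,0]],[[0.013,-0.0058,0.007],[0,0,0]],[[0.0149,-0.0067,0.0125],[0,0,0]],[[0.0124,-0.0055,0.0155],[0,0,0]],[[0,0,0],[0,0,0]],[[0,0,0],[0,0,0]]]'; python3 look.py 8
```

```text
time_s: 11.35
eef_pos: [470.0, 220.5, 115.2]
ee_rot: [1.157, 1.241, -1.157]
wrist_force: [-0.4, -0.3, -0.2]
width: 0.01
t 11.45 TCP in slide [-57.2 123.4 115.4] F [-0.1 -0.6  0.1] q [ 0.28  0.27 -0.9   1.88  0.24  1.11 -0.64]
```

View pics/side8.png

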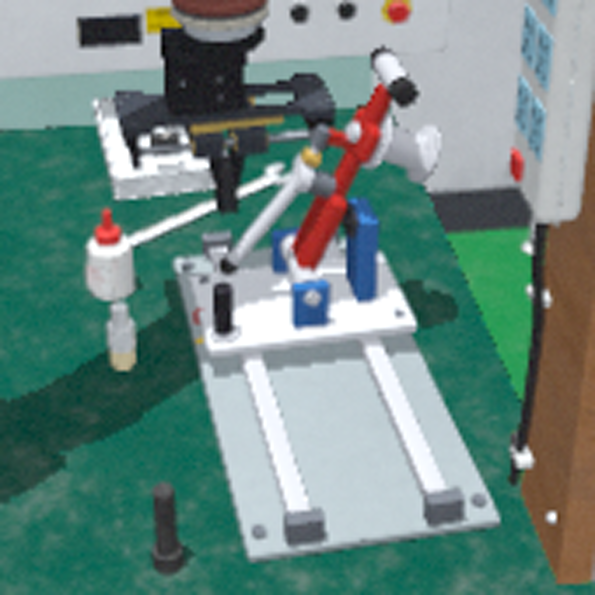

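```bash
python3 -m creep '[[[-0.01,0,-0.03],[0,0,0]],[[-0.045,0,-0.02],[0,0,0]],[[-0.05,0,0],[0,0,0]],[[-0.05,0,0],[0,0,0]],[[-0.05,0,0],[0,0,0]],[[-0.03,0,0],[0,0,0]],[[0,0,0],[0,0,0]]]' -1
python3 - <<'E'
from h import *
from station import ctrl,vision
p=np.load("p.npy"); st=ctrl.state(); s=vision.snapshot("side")
print("tip pred px",[((proj(s,slide(p,[legtip(.13,.42,k)]))-[195,140])*3.5).round(1) for k in (1.5,1.7,1.92)])
a=.42; pos=np.array([235*np.sin(a),65,80+235*np.cos(a)])
plan(st,slide(p,[pos])[0],Rt(p,0,a)); print(slide(p,[pos]),st["eef_pos"],st["q"].round(2))
E
```

```text
time_s: 12.32
eef_pos: [466.9, 271.7, 352.5]
ee_rot: [1.159, 1.24, -1.153]
wrist_force: [-0.6, -0.0, 0.2]
width: 0.715
tip pred px [array([[224.3, 231.7]]), array([[225.1, 248.6]]), array([[228.2, 264.1]])]
turn(tool) [ 0.0009 -0.001  -0.424 ] shift after turn (m) [-0.0094  0.163   0.1092] shift before [0.0584 0.1524 0.1094]
[[626.88722091 173.51293879 294.57590097]] [466.86030703 271.66823839 352.47300131] [ 0.24  0.16 -0.95  1.48  0.13  1.57 -0.64]
```

```bash
python3 -m creep '[[[0,0,0],[0,0,-0.1413]],[[0,0,0],[0,0,-0.1413]],[[0,0,0],[0,0,-0.1413]],[[-0.01,0.04,0.027],[0,0,0]],[[-0.01,0.04,0.027],[0,0,0]],[[-0.01,0.04,0.027],[0,0,0]],[[-0.01,0.043,0.028],[0,0,0]],[[0,0,0],[0,0,0]],[[0,0,0],[0,0,0]]]' -1; python3 look.py 9
python3 - <<'E'
from h import *
from station import ctrl,vision
p=np.load("p.npy"); st=ctrl.state()
a=.42; pos=np.array([235*np.sin(a),65,80+235*np.cos(a)])
plan(st,slide(p,[pos])[0],Rt(p,0,a)); s=vision.snapshot("side"); cv2.imwrite("pics/s9f.png",s["image"][:,:,::-1])
w=vision.snapshot("wrist"); cv2.imwrite("pics/w9.png",w["image"][:,:,::-1])
E
```

```text
time_s: 13.5
eef_pos: [638.0, 174.0, 318.0]
ee_rot: [0.912, 1.534, -1.466]
wrist_force: [-0.4, 1.4, 0.4]
width: 1.0
t 13.6 TCP in slide [106.6  65.3 319.4] F [-0.  -0.1 -0.1] q [-0.03  0.75 -0.62  0.78  0.24  2.09 -0.43]
turn(tool) [0.0022 0.0006 0.0046] shift after turn (m) [0.027  0.0003 0.0003] shift before [0.027  0.0004 0.0002]
```

View pics/s9f.png

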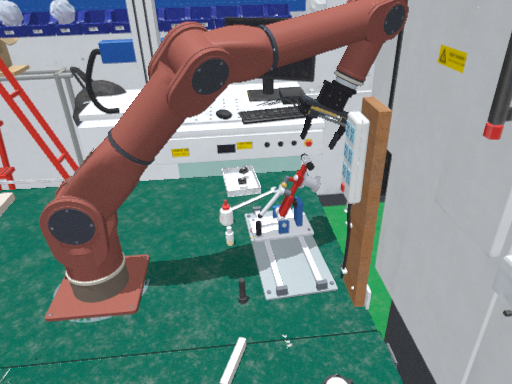

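View pics/w9.png

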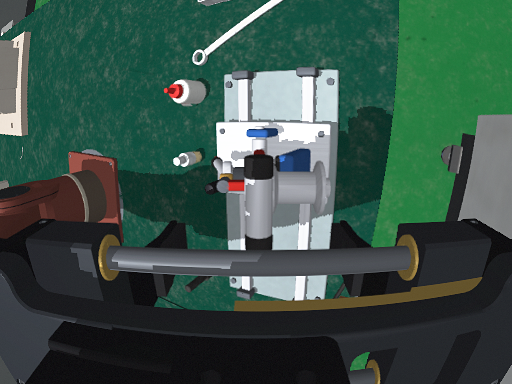

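View pics/top9.png

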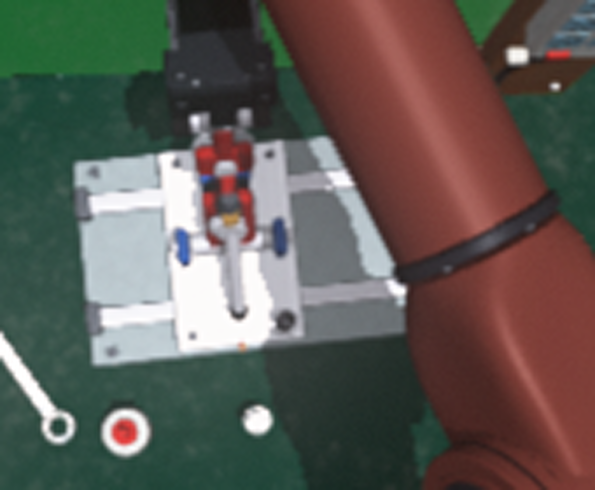

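q6 is at its upper limit (2.09), so I'll use less hand tilt. The bar is round, so it can turn in the pads. Wrist view: the bar at column 260 lies centred between the fingers (170 and 345).

```bash
python3 -m creep '[[[0,0,0],[0,0,0.08]],[[0,0,0],[0,0,0.08]],[[0,0,0],[0,0,0]]]' -1
python3 - <<'E'
from h import *
from station import ctrl,vision
p=np.load("p.npy"); st=ctrl.state(); print(st["q"].round(3))
a=.42; bar=np.array([200*np.sin(a),65,80+200*np.cos(a)])
b=.26; R=Rt(p,0,b); x=R[:,0]*1
B=slide(p,[bar])[0]; print("bar",B)
for d in (-36,19): plan(st,B+d*x,R)
E
```

```text
time_s: 14.08
eef_pos: [637.3, 173.6, 321.6]
ee_rot: [1.014, 1.423, -1.348]
wrist_force: [-0.3, -1.2, -0.2]
width: 1.001
[ 0.036  0.616 -0.641  0.963  0.246  1.896 -0.43 ]
bar [612.65124907 172.5049086  262.61778806]
turn(tool) [0.001  0.0009 0.0014] shift after turn (m) [ 0.0274 -0.0087 -0.0006] shift before [ 0.0274 -0.0087 -0.0006]
turn(tool) [0.001  0.0009 0.0014] shift after turn (m) [ 0.0824 -0.0087 -0.0006] shift before [ 0.0824 -0.0086 -0.0007]
```

```bash
python3 -m creep '[[[0.0274,-0.0087,0],[0,0,0]],[[0.02,0,0],[0,0,0]],[[0.02,0,0],[0,0,0]],[[0.015,0,0],[0,0,0]],[[0,0,0],[0,0,0]],[[0,0,0],[0,0,0]]]' -1; python3 look.py 10
```

```text
time_s: 14.82
eef_pos: [609.1, 171.1, 242.7]
ee_rot: [1.014, 1.425, -1.35]
wrist_force: [0.3, 0.6, 0.2]
width: 1.002
t 14.925 TCP in slide [ 77.9  64.  242.8] F [-0.1  0.3  0. ] q [ 0.1   0.57 -0.65  1.2   0.23  1.71 -0.44]
```

View pics/side10.png

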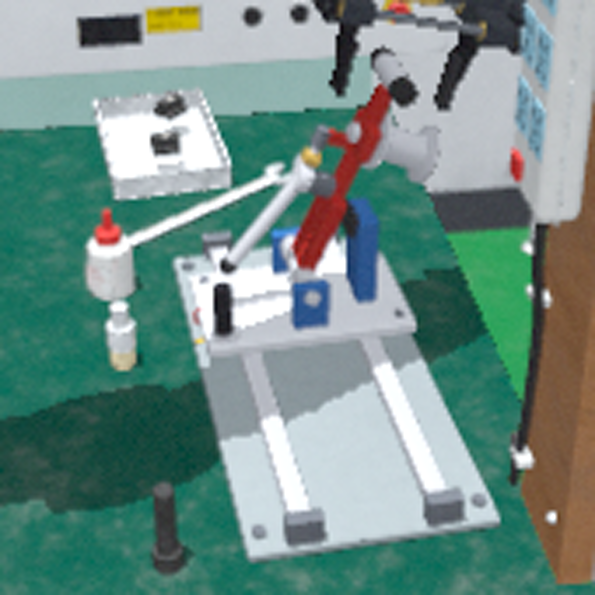

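The fingers (340,92 and 443,106) straddle the bar at (397,79). Closing.

```bash
python3 -m creep '[[[0,0,0],[0,0,0]],[[0,0,0],[0,0,0]],[[0,0,0],[0,0,0]],[[0,0,0],[0,0,0]],[[0,0,0],[0,0,0]],[[0,0,0],[0,0,0]],[[0,0,0],[0,0,0]],[[0,0,0],[0,0,0]]]' 1 30; python3 look.py 11
python3 - <<'E'
from h import *
from station import ctrl
p=np.load("p.npy"); st=ctrl.state(); R0=Ro.from_rotvec(st["ee_rot"]).as_matrix()
g=st["eef_pos"]-19*R0[:,0]; c=Ro.from_euler('z',-p[2]).as_matrix()@(g-[p[0],p[1],0])
print("grasp pt in slide",c, "radius",np.hypot(c[0],c[2]-80),"angle",np.arctan2(c[0],c[2]-80))
E
```

```text
time_s: 15.92
eef_pos: [606.7, 171.0, 242.3]
ee_rot: [1.009, 1.428, -1.353]
wrist_force: [-8.0, -2.3, 4.5]
width: 0.247
t 16.025 TCP in slide [ 75.5  63.9 242.4] F [-8.3 -1.8  4. ] q [ 0.1   0.57 -0.65  1.2   0.22  1.72 -0.44]
grasp pt in slide [ 80.53576268  63.90900299 260.67480649] radius 197.81151324350986 angle 0.4193138581347285
```

View pics/side11.png

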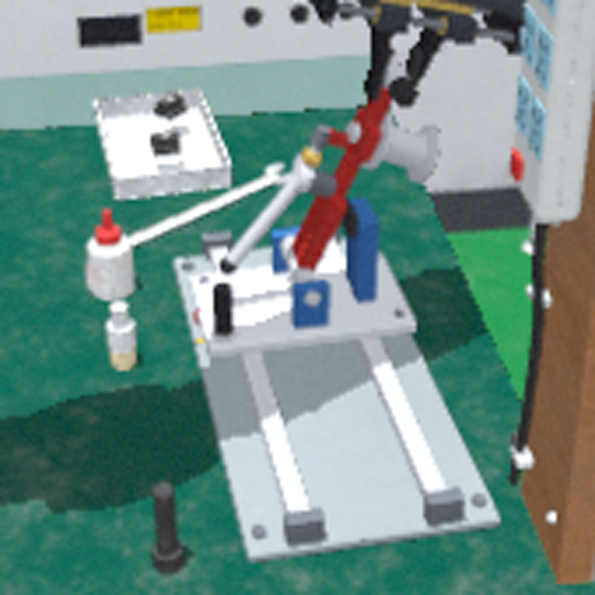

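```bash
python3 - <<'E'
from h import *
a=.42;b=.26;n=9;d=a/n
R=Rt([0,0,0],0,b); bar=np.array([200*np.sin(a),0,80+200*np.cos(a)]); t=bar+19*R[:,0]; c=np.array([0,0,80.])
M=Ro.from_euler('y',-d).as_matrix()
t2=c+M@(t-c); print("shift",(R.T@(t2-t)).round(2),"turn",Ro.from_matrix(R.T@M@R).as_rotvec().round(4))
E
```

```text
shift [-1.29 -8.36  0.  ] turn [0.     0.     0.0467]
```

```bash
python3 -m creep '[[[-0.0013,-0.0098,0],[0,0,0.0467]],[[-0.0013,-0.0084,0],[0,0,0.0467]],[[-0.0013,-0.0084,0],[0,0,0.0467]],[[-0.0013,-0.0084,0],[0,0,0.0467]],[[-0.0013,-0.0084,0],[0,0,0.0467]],[[0,0,0],[0,0,0]]]' 1 30
cat > g.py <<'E'
from h import *
from station import ctrl
p=np.load("p.npy"); st=ctrl.state(); R0=Ro.from_rotvec(st["ee_rot"]).as_matrix()
g=st["eef_pos"]-19*R0[:,0]; c=Ro.from_euler('z',-p[2]).as_matrix()@(g-[p[0],p[1],0])
print("grasp pt in slide",c, "radius",np.hypot(c[0],c[2]-80),"angle",np.arctan2(c[0],c[2]-80),"F",st["wrist_force"].round(1),"w",st["width"],"q",st["q"].round(2),"dq",abs(st["dq"]).max(),"M",st["moment"].round(2))
E
python3 g.py; python3 look.py 12
```

```text
time_s: 16.77
eef_pos: [565.5, 167.9, 255.9]
ee_rot: [1.139, 1.263, -1.181]
wrist_force: [-2.1, 0.7, -3.3]
width: 0.248
grasp pt in slide [ 34.77527656  63.77655575 274.85213337] radius 197.93098226387656 angle 0.17661064129059934 F [-2.1  0.7 -3.3] w 0.24783030433577646 q [ 0.21  0.29 -0.71  1.51  0.18  1.44 -0.43] dq 0.04082538082511645 M [0.05 0.85 0.06]
t 16.875 TCP in slide [ 35.3  63.7 255.6] F [-2.1  0.6 -2.2] q [ 0.21  0.3  -0.71  1.51  0.18  1.44 -0.43]
```

View pics/side12.png

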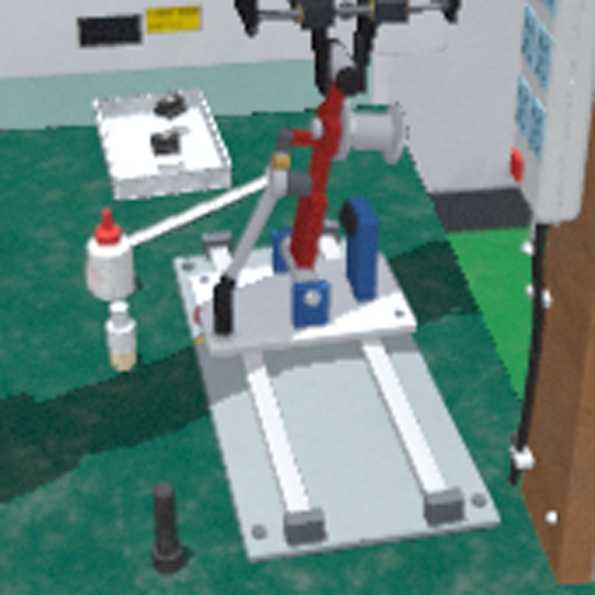

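```bash
python3 -m creep '[[[-0.0012,-0.008,0],[0,0,0.044]],[[-0.0012,-0.008,0],[0,0,0.044]],[[-0.0012,-0.008,0],[0,0,0.044]],[[-0.0012,-0.008,0],[0,0,0.044]],[[0,0,0],[0,0,0]],[[0,0,0],[0,0,0]]]' 1 30
python3 g.py; python3 look.py 13
```

```text
time_s: 17.62
eef_pos: [535.2, 165.7, 259.2]
ee_rot: [1.225, 1.139, -1.05]
wrist_force: [-1.8, -0.0, -2.9]
width: 0.243
grasp pt in slide [  1.07893987  63.69538348 277.97478401] radius 197.97772403795796 angle 0.005449831367954533 F [-1.8 -0.  -2.9] w 0.2427325124313167 q [ 0.29  0.08 -0.73  1.72  0.11  1.23 -0.4 ] dq 0.008880352885490472 M [-0.16  1.35  0.05]
t 17.725 TCP in slide [  4.   63.7 259.2] F [-3.3 -1.4 -4.3] q [ 0.29  0.08 -0.73  1.72  0.11  1.23 -0.4 ]
```

View pics/side13.png

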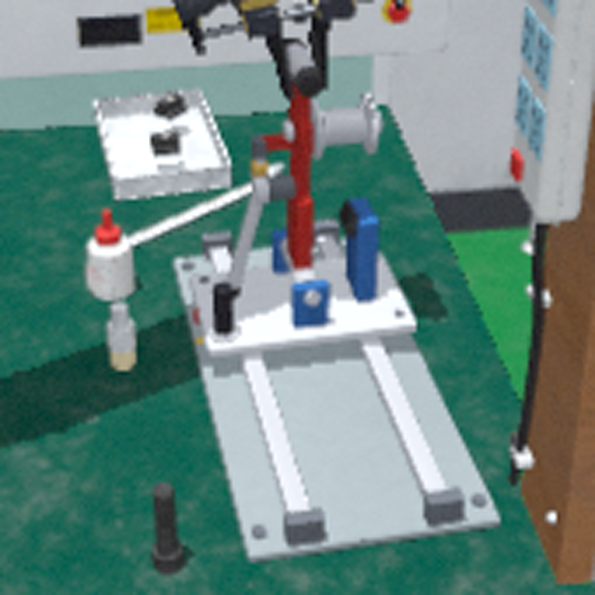

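View pics/top13.png

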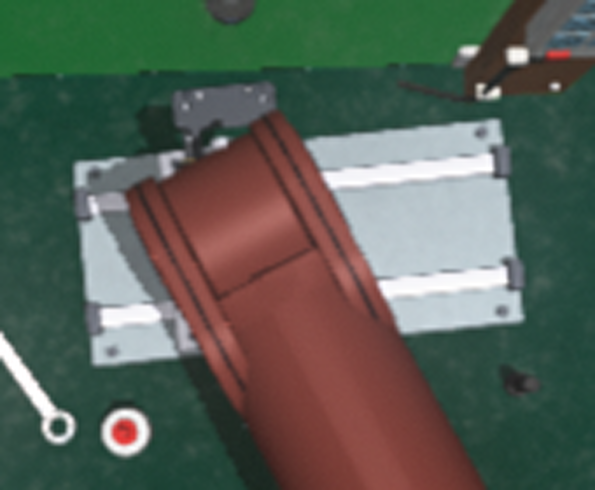

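Frame looks upright in the side view: bar end near (306,78), tube vertical. I'll check the angle and carrier against projections.

```bash
python3 - <<'E'
from h import *
from station import vision,ctrl
p=np.load("p.npy"); s=vision.snapshot("side")
a_=s["image"][145:245,225:325,::-1]; cv2.imwrite("pics/s14.png",cv2.resize(a_,None,fx=6,fy=6,interpolation=cv2.INTER_CUBIC))
f=lambda P:((proj(s,slide(p,P))-[225,145])*6).round(0).tolist()
for a in (-.06,-.03,0,.03,.06):
    print(a,"barEnd",f([[200*np.sin(a),27,80+200*np.cos(a)]]),"tip",f([legtip(.13,a,1.92)]),"pivot axis",f([[100*np.sin(a),65-25,80+100*np.cos(a)]]))
for v in (.126,.13,.134): print(v,"post",f([carrier_pts(v)["post"]]))
E
python3 g.py
```

```text
-0.06 barEnd [[325.0, 119.0]] tip [[218.0, 471.0]] pivot axis [[332.0, 286.0]]
-0.03 barEnd [[338.0, 117.0]] tip [[217.0, 469.0]] pivot axis [[338.0, 285.0]]
0 barEnd [[350.0, 115.0]] tip [[216.0, 466.0]] pivot axis [[344.0, 284.0]]
0.03 barEnd [[362.0, 114.0]] tip [[215.0, 463.0]] pivot axis [[350.0, 283.0]]
0.06 barEnd [[375.0, 114.0]] tip [[214.0, 460.0]] pivot axis [[356.0, 283.0]]
0.126 post [[202.0, 462.0]]
0.13 post [[201.0, 458.0]]
0.134 post [[200.0, 454.0]]
grasp pt in slide [  1.3379163   63.71445327 277.96718569] radius 197.9717066437562 angle 0.00675817019876063 F [-2.7 -0.  -3.4] w 0.2438599910268708 q [ 0.29  0.08 -0.73  1.72  0.11  1.23 -0.4 ] dq 0.003470237690379595 M [-0.31  1.35  0.05]
```

View pics/s14.png

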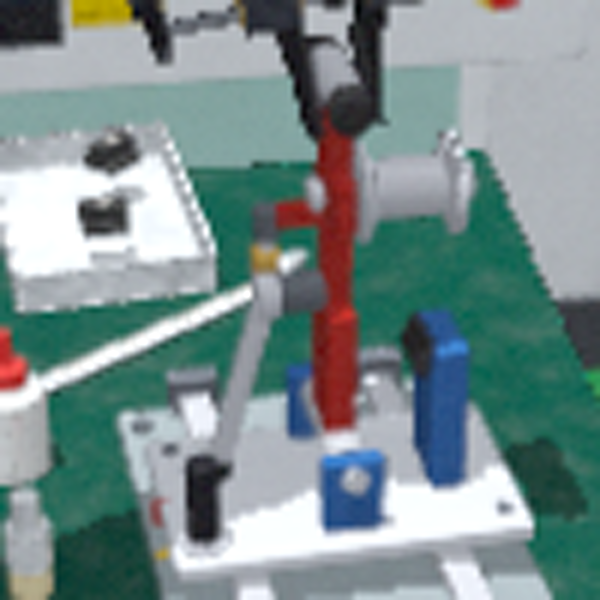

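```bash
python3 -m creep '[[[0,0,0],[0,0,0]],[[0,0,0],[0,0,0]],[[0,0,0],[0,0,0]],[[0,0,0],[0,0,0]],[[0,0,0],[0,0,0]],[[0,0,0],[0,0,0]]]' 1 30; python3 g.py; python3 -c "
from station import ctrl
print(ctrl.close_job())"
```

```text
time_s: 18.52
eef_pos: [535.0, 165.7, 259.3]
ee_rot: [1.226, 1.138, -1.049]
wrist_force: [-2.6, -0.6, -8.3]
width: 0.248
grasp pt in slide [  0.86519755  63.7203066  278.05759024] radius 198.05948000437678 angle 0.004368386234118586 F [-2.6 -0.6 -8.3] w 0.24842594321355066 q [ 0.29  0.08 -0.73  1.72  0.11  1.23 -0.4 ] dq 0.0019433346815121936 M [-0.23  1.41 -0.01]
the job is handed in; nothing more can be done
None
```

The job is done and handed in at about 18.5 s, with the gripper still holding the crossbar and the frame upright.

- **Carrier:** I pushed the post left with the closed fingers until the carrier clicked into the station. The push force rose to about 14 N and then dropped to zero. The red pointer lines up with the yellow mark.
- **Kickstand:** I pressed the leg tip down over centre and it snapped to its stop. The tip's image position matches the 1.92 rad prediction.
- **Frame:** I gripped the crossbar at 30 N set force and swung the frame upright along its arc. At the end the measured grasp point gave a tip angle of about 0.005 rad, and the side view agrees with roughly 0. The arm was still, and the opening was about 21.5 mm on the 22 mm bar.
- **Bystanders:** I never moved the arm near them, and they look unmoved in the pictures. I did not measure their positions again at the end.

Two checks did not fully agree:

- **Carrier position:** The top camera put the carrier at 0.131 m and the side camera at 0.126 m. The side camera also read about 4 mm low against the fit at the start, so I took 0.130 m, with the pointer and the force drop in agreement.
- **Wrist joint limit:** Joint 6 reached its 2.09 rad limit with the first tilted approach to the crossbar. I reduced the hand tilt before gripping. The readings showed 2.09 but not beyond it.

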